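# Lock the bag-roll holder to the packing table's T-track

### The arm

A 6-joint arm with a two-finger parallel gripper is mounted at the origin on the work surface. World frame = base frame: x ahead of the robot, y to its left, z up, the work surface at z = 0. Lengths are in m, angles in rad, forces in N, time in s.
With the tool pointing down it reaches from about 0.25 to 0.725 m from the base axis. Payload 4 kg.
Tool frame: the origin (TCP) lies midway between the tips of the shut fingers; the grasp point (between the pads) lies 19 mm behind it (bot.grasp_offset is the distance from the TCP to the grasp point, in m); z points along the fingers, y is the direction in which the jaws open and shut (so a half turn about z gives the same grasp; the last joint's range is limited). The gripper opens to 85 mm and grips with 20 to 120 N. Pads are 22 mm wide; open, the fingers measure 114 mm over their backs; the gripper's body (76 mm by 85 mm) begins 54 mm behind the grasp point. The pads swing forward as they close: fully open they stand 13 mm farther back than shut.
Start: joints at [-1.289, 0.241, 0.005, 1.335, 0, 1.571], TCP at [0.139, -0.48, 0.231] pointing down, gripper open.
Joint ranges: [-2.72, 2.72], [-1.05, 1.87], [-1.09, 1.28], [-1.99, 2.15], [-1.42, 1.44], [-3.14, 3.14]. Speed limits (rad/s): [2.79, 2.79, 3.14, 3.14, 3.14, 3.14].

### API

Orientations are given as a unit quaternion [x, y, z, w].
In Python, from workcell import sensors, optics, bot gives the robot as it stands.
- The arm moves only by the tool apply_moves, never from a script. Its argument "plan" is one flat list of numbers, 6 for each row, row after row: the shift along the tool's x, y, z in m, then the turn, a rotation vector about the tool's x, y, z in rad. In form: [tx, ty, tz, ax, ay, az, tx, ty, tz, ax, ay, az, ...]. A call has 1 to 12 rows; each row is the pose to reach, as a shift and turn from the pose commanded when the call began, along the tool's axes at that moment; what a row does not reach only later rows make up. A row lasts 1/12 s, in which the tool goes at most 41.7 mm and 7.16 degrees, less where a joint would pass 70% of its speed; a pose out of reach is approached as far as the arm can. A call with a gripper value outside its range is refused whole. "grip" is the finger opening in m, from 0 to 0.0854, set as the call begins (left out, the last holds). The fingers move at their own pace and stop on an object; the grip force is fixed at half the most. Time passes only in rows, so rows that repeat a pose let the fingers close. It gives the time, the measured TCP pose, the force and the opening at its end, in the units of the state.
- sensors.get_obs(): the state, without advancing time (a new reading comes with each control period).
- optics.camera(name): name is "scene" or "top"; returns a dict with "pixels" (400x640x3 uint8, red, green, blue), "fx", "fy", "cx", "cy" (pixels), "pose" (4x4, takes a point from camera to world coordinates). Camera axes: x right, y up, looking along -z (the intrinsics and any distortion apply to the point x, -y, -z); pixel columns grow to the right and rows downward; lengths in m; the calibration is good to about 2 mm. A picture is of the moment at which its call begins. There is no depth.
- bot.job_done(): hands the job in, once; it reports no verdict.
The state is a dict: "clock": time; "joint_pos": joint angles; "joint_vel": joint speeds; "tau": joint torques, N m; "eef_pos": TCP position; "tool_rot": TCP orientation; "ft_force": force on the tool from outside, world axes, zero at the start; "ft_torque": the same for the moment, N m; "grip_width": finger opening in m.
Only numpy, scipy, OpenCV 4.12 (cv2) and the standard library are available. Lean on these libraries where they do the work, as an engineer would, in place of code of your own. Each camera call takes 0.05 s, during which the arm holds its last target.

### The job

Lock the bag-roll holder to the table: take the winged T-stud from the wooden block, drop its head lengthwise into the open stretch of the T-track's slot, slide it into the slotted foot of the holder until it comes up gently against the stop hidden inside, then turn it a quarter turn clockwise (seen from above) so that it locks, and let go. Feel for the stop, keep the stud upright and never force it or lever it over; leave the round pins and the other things on the table where they are.

Things in the scene. Friction and masses are not known exactly. Their poses are not given: they have to be found in the camera images.
- stud: Steel T-stud, 68 mm tall, 160 g, upright in the block. Origin: centre of the head's underside; z up. Head 8 high, 23.5 long (x), 12 wide (y), ends rounded (turning circle 24); neck 8 dia.; collar 26 dia., z 26 to 30; above it a flat wing to grip, 36 long (x), 12 thick (y), z 30 to 68, parallel to the head. A half turn makes no difference. Standing in the track its origin is at z = 4 mm.
- track: Aluminium T-track fixed to the table, 42 mm wide, 21 high. Origin: table level, under the slot's middle line; x along the slot towards the holder, z up; it runs from x = -190 to +290 mm. Slot 15 wide between lips 5.5 thick; channel below 28 wide, 11.5 high, floor 4 mm above the table. The head passes the slot only lengthwise.
- holder: Bag-roll holder, fixed, across the track: dark steel foot plate, 48 mm wide, on the track (21 to 26 mm above the table), its slot open towards -x; behind it a grey base and white roll, beginning 130 mm beyond the throat, 145 high. Origin: table level under the throat of the foot's slot; x along the track's x. In the track under the foot, hidden, sits a steel shoe with the stop (see foot_end).
- throat (a point): Point at the top of the foot plate (z = 26 mm), on its slot's middle line, where the flared mouth (begins 12 mm before it) becomes the slot, 11 mm wide, 66 deep. The slot takes the stud's neck but not its head; the collar passes 4 mm above the foot. Axes as the holder's.
- foot_end (a point): Closed end of the foot's slot, 66 mm beyond the throat, z = 26 mm. The hidden shoe: cheeks 15 mm apart guide the head, then a rigid stop meets its tip. A stud at the stop has its axis 12 to 56 mm beyond the throat, differing each start. Only within about 2 mm of there can the head turn, 90 degrees clockwise from above (turn stop some 10 degrees later); short of it the cheeks block the turn.
- block: Wooden block, fixed, 190 x 50 mm, 30 high, with three holes 60 mm apart along its x, in which the stud and two pins hang by their collars (stud origin 4 mm above the table). Origin: centre of its underside.
- pin_a: A plain locating pin standing in the block: round foot, collar, and a round knob 22 mm in diameter, 61 mm tall. Origin: centre of its underside. Not to be used.
- pin_b: A second locating pin, the same as pin_a. Not to be used.
- jar: A jar with a black cap, 56 mm diameter, 100 mm tall; bystander. Origin: centre of its underside.
- wrench: A wrench lying on the table; bystander. Origin: its underside.
- tape: A roll of tape lying flat, 90 mm diameter, 30 mm high; bystander. Origin: centre of its underside.
- cup: A white mug, 76 mm diameter, 90 mm tall; bystander. Origin: centre of its underside.
- labels: A small carton, 70 x 100 mm, 30 mm high; bystander. Origin: centre of its underside.
Things that resemble listed ones, but are neither listed nor needed, are in the scene too. What is shaped like the stud but blue is not meant.

How it is judged:
By the outcome, as a careful person would: the job done as asked, in the order asked, and still so for the second after the job is handed in, with the robot touching nothing.
It also fails if it takes over 56 s, if anything falls off the work surface, if the arm or the gripper's body presses on something with over 40 N, if the wrist force passes 120 N, or if a joint passes its speed limit or range.

## Working session

There is one attempt and no reset: what is moved stays moved. The work goes in short steps, Python scripts to look and compute and a tool call to move; the robot and the scene stay as the last step left them, time stands still between calls to the robot, and variables do not carry over. Pictures are saved under pics/ and viewed, and the job is handed in when it is done.

Besides the shell and the picture viewer there is one more tool, called after "Call:" as a command line: name --argument value ..., lists and objects as JSON in quotes. apply_moves: Moves the arm, as the interface text tells. Its arguments: {"type":"object","properties":{"plan":{"type":"array","items":{"type":"number"}},"grip":{"type":"number"}},"required":["plan"]}

```bash
ls; mkdir -p pics; python3 - <<'E'
from workcell import sensors, optics, bot
import cv2,numpy as np
o=sensors.get_obs()
for k,v in o.items(): print(k,v)
print(bot.grasp_offset)
for n in("scene","top"):
    c=optics.camera(n); cv2.imwrite(f"pics/{n}0.png",c["pixels"][:,:,::-1]); print({k:v for k,v in c.items() if k!="pixels"})
E
```

```text
pics
clock 0.0
joint_pos [-1.28900834e+00  2.41407505e-01  3.71232001e-03  1.33525532e+00
  9.88567444e-06  1.57079899e+00]
joint_vel [-0.00039912 -0.00056279  0.00062743  0.00057892 -0.00203954  0.00014177]
tau [ 1.07023665e-03 -3.72320831e+01  2.52404702e+01  1.70089526e-02
  1.60022141e-04  9.40681218e-06]
eef_pos [ 0.13885596 -0.47964449  0.2304112 ]
tool_rot [ 9.90090463e-01  1.40426901e-01 -1.46361667e-04 -1.06711214e-03]
ft_force [-0.86703373  0.16768411 -1.0427129 ]
ft_torque [ 0.02147494 -0.01261437 -0.03968326]
grip_width 0.08474992159819526
0.0187
{'fx': 426.4303124218424, 'fy': 426.4303124218424, 'cx': 317.41758330918555, 'cy': 202.58440750350982, 'pose': array([[-0.77830675, -0.37267228,  0.50532562,  1.07948777],
       [ 0.6278594 , -0.46909224,  0.62108376,  0.66524117],
       [ 0.00558362,  0.80066712,  0.59908345,  0.7478894 ],
       [ 0.        ,  0.        ,  0.        ,  1.        ]])}
{'fx': 435.4884945897318, 'fy': 435.4884945897318, 'cx': 311.30050119188974, 'cy': 200.47641533012742, 'pose': array([[ 0.01554366,  0.98343312, -0.1806037 ,  0.27068031],
       [-0.99986355,  0.01427749, -0.00830871, -0.05994787],
       [-0.00559249,  0.1807082 ,  0.98352085,  1.40780933],
       [ 0.        ,  0.        ,  0.        ,  1.        ]])}
```

View pics/scene0.png

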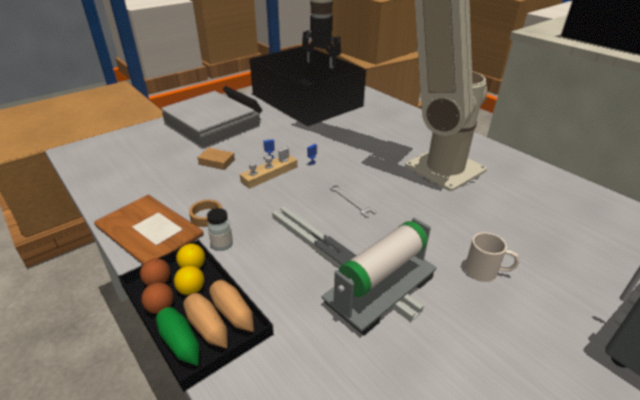

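View pics/top0.png

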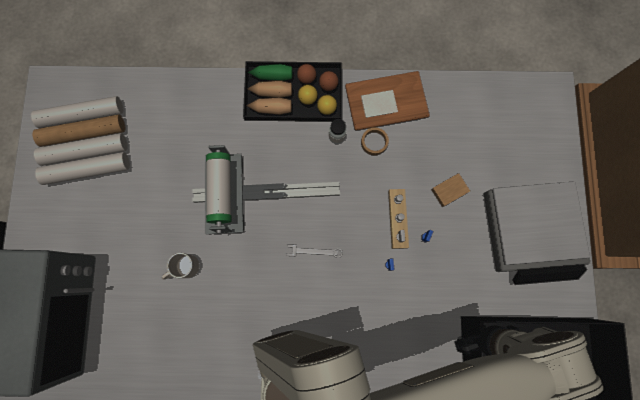

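```bash
python3 - <<'E'
import cv2
t=cv2.imread("pics/top0.png"); s=cv2.imread("pics/scene0.png")
cv2.imwrite("pics/c1.png",cv2.resize(t[180:280,370:470],(600,600),interpolation=cv2.INTER_CUBIC))
cv2.imwrite("pics/c2.png",cv2.resize(t[160:220,180:350],None,fx=4.7,fy=4.7,interpolation=cv2.INTER_CUBIC))
cv2.imwrite("pics/c3.png",cv2.resize(s[130:195,225:325],None,fx=8,fy=8,interpolation=cv2.INTER_CUBIC))
cv2.imwrite("pics/c4.png",cv2.resize(s[200:330,265:435],None,fx=4.5,fy=4.5,interpolation=cv2.INTER_CUBIC))
E
```

```text
(no output)
```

View pics/c1.png

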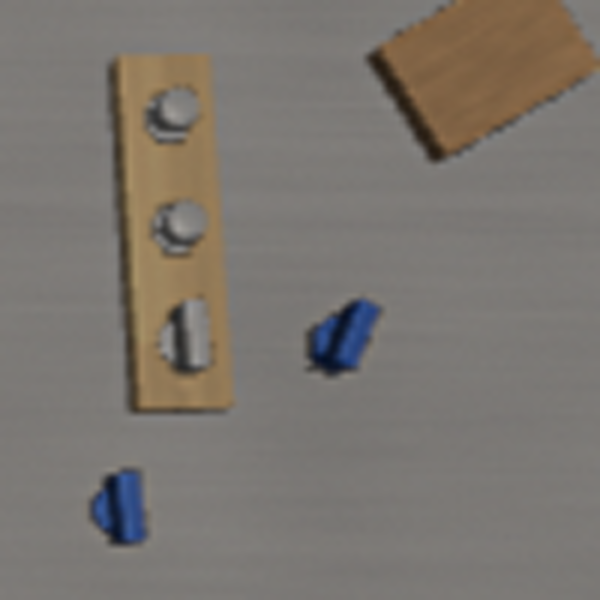

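View pics/c2.png

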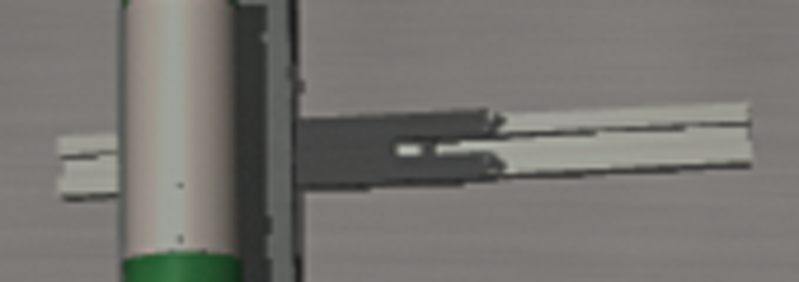

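View pics/c3.png

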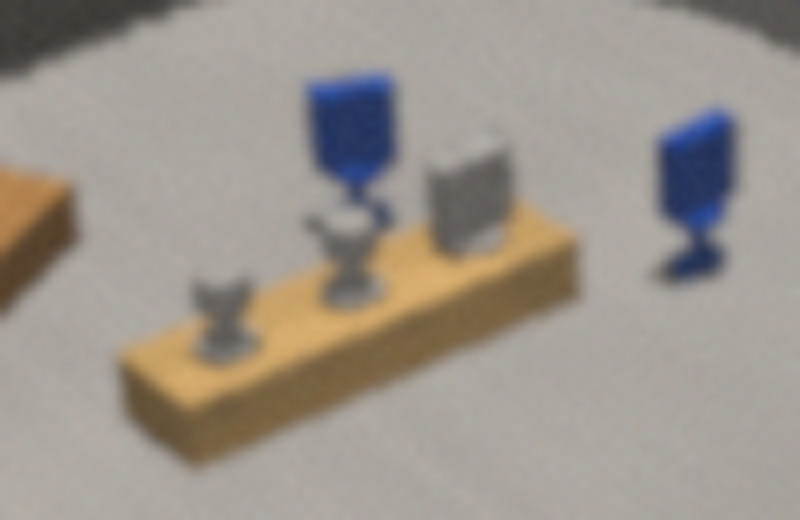

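View pics/c4.png

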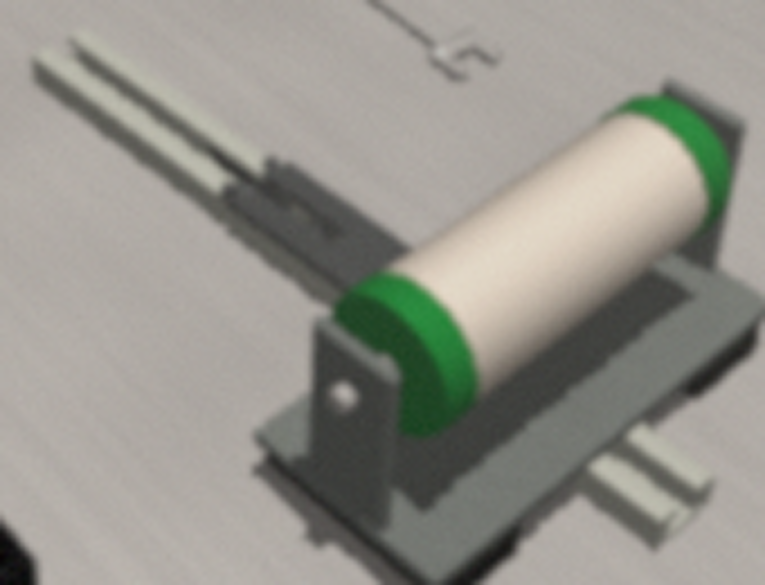

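```bash
cat > h.py <<'E'
import numpy as np, json
from workcell import sensors, optics, bot
C={}
def cam(n):
    if n not in C: C[n]=optics.camera(n)
    return C[n]
def ray(n,u,v):
    c=cam(n); d=np.array([(u-c["cx"])/c["fx"],-(v-c["cy"])/c["fy"],-1.]); return c["pose"][:3,3],c["pose"][:3,:3]@d
def pt(n,u,v,z):
    o,d=ray(n,u,v); return o+d*(z-o[2])/d[2]
def proj(n,p):
    c=cam(n); q=np.linalg.inv(c["pose"])@np.append(p,1); return c["cx"]+c["fx"]*q[0]/-q[2], c["cy"]-c["fy"]*q[1]/-q[2]
def crop(u,v,s,off): return (u+.5)/s-.5+off[0],(v+.5)/s-.5+off[1]
E
python3 - <<'E'
from h import *
np.set_printoptions(precision=4,suppress=True)
f=lambda n,l,s,o,z:np.array([pt(n,*crop(u,v,s,o),z) for u,v in l])
print("block top",f("top",[(115,58),(210,55),(233,406),(135,410)],6,(370,180),.03))
print("block scene",f("scene",[(120,355),(195,408),(578,240),(500,195)],8,(225,130),.03))
print("wing top ends (centre of each end) ",f("top",[(195,301),(200,367)],6,(370,180),.072))
print("wing scene top corners",f("scene",[(428,165),(440,175),(512,142),(500,130)],8,(225,130),.072))
print("track top edge near/far",f("top",[(750,103),(500,115),(750,165),(500,178),(58,137),(60,197)],4.7,(180,160),.021))
print("track scene: outer corner L, right",f("scene",[(35,65),(225,190),(75,30),(265,160),(60,45),(85,42)],4.5,(265,200),.021))
print("foot plate tip corners top",f("top",[(488,110),(500,155),(500,175),(487,152),(487,129)],4.7,(180,160),.026))
print("foot end top: ",f("top",[(395,149)],4.7,(180,160),.026))
print("scene foot end,tips",f("scene",[(335,233),(232,193),(272,162)],4.5,(265,200),.026))
E
```

```text
block top [[ 0.5642 -0.2978  0.03  ]
 [ 0.5666 -0.3489  0.03  ]
 [ 0.3783 -0.3566  0.03  ]
 [ 0.3754 -0.3052  0.03  ]]
block scene [[ 0.5693 -0.3429  0.03  ]
 [ 0.566  -0.2936  0.03  ]
 [ 0.38   -0.3021  0.03  ]
 [ 0.3838 -0.351   0.03  ]]
wing top ends (centre of each end)  [[ 0.4285 -0.3294  0.072 ]
 [ 0.3946 -0.3312  0.072 ]]
wing scene top corners [[ 0.4332 -0.3282  0.072 ]
 [ 0.434  -0.3187  0.072 ]
 [ 0.3964 -0.3225  0.072 ]
 [ 0.3945 -0.3334  0.072 ]]
track top edge near/far [[ 0.5895 -0.1382  0.021 ]
 [ 0.5785  0.0352  0.021 ]
 [ 0.5457 -0.1384  0.021 ]
 [ 0.534   0.034   0.021 ]
 [ 0.5585  0.3413  0.021 ]
 [ 0.5163  0.3372  0.021 ]]
track scene: outer corner L, right [[ 0.5961 -0.1243  0.021 ]
 [ 0.5761  0.0364  0.021 ]
 [ 0.5568 -0.138   0.021 ]
 [ 0.5422  0.0307  0.021 ]
 [ 0.5728 -0.1313  0.021 ]
 [ 0.559  -0.1241  0.021 ]]
foot plate tip corners top [[0.5808 0.0432 0.026 ]
 [0.5492 0.0341 0.026 ]
 [0.5352 0.0337 0.026 ]
 [0.5512 0.0431 0.026 ]
 [0.5674 0.0435 0.026 ]]
foot end top:  [[0.5524 0.1066 0.026 ]]
scene foot end,tips [[0.5544 0.1053 0.026 ]
 [0.5781 0.0451 0.026 ]
 [0.5439 0.0389 0.026 ]]
```

Call:
apply_moves --plan '[0.15,-0.035,0.03,0,0,0.12,0.3055,-0.0698,0.08,0,0,0.239,0.3055,-0.0698,0.08,0,0,0.239,0.3055,-0.0698,0.08,0,0,0.239,0.3055,-0.0698,0.08,0,0,0.239,0.3055,-0.0698,0.08,0,0,0.239,0.3055,-0.0698,0.08,0,0,0.239,0.3055,-0.0698,0.08,0,0,0.239,0.3055,-0.0698,0.08,0,0,0.239,0.3055,-0.0698,0.08,0,0,0.239,0.3055,-0.0698,0.08,0,0,0.239,0.3055,-0.0698,0.08,0,0,0.239]' --grip 0.05

```text
clock: 1.2
eef_pos: [0.4122, -0.329, 0.1516]
tool_rot: [1.0, 0.021, -0.0, 0.0]
ft_force: [-0.3, -1.3, 0.3]
grip_width: 0.05
```

```bash
cat >> h.py <<'E'
from scipy.spatial.transform import Rotation as R
import cv2
def st():
    o=sensors.get_obs(); r=R.from_quat(o["tool_rot"]).as_matrix(); yaw=np.degrees(np.arctan2(r[1,0],r[0,0]))
    print("t %.2f tcp %s yaw %.2f tilt %s w %.4f F %s T %s j %s"%(o["clock"],o["eef_pos"].round(4),yaw,r[:2,2].round(4),o["grip_width"],o["ft_force"].round(1),o["ft_torque"].round(2),np.degrees(o["joint_pos"]).round(1)))
    return o,r,yaw
def save(n,name,x0,y0,x1,y1,s):
    p=cam(n)["pixels"][y0:y1,x0:x1,::-1]; cv2.imwrite("pics/"+name,cv2.resize(p,None,fx=s,fy=s,interpolation=cv2.INTER_CUBIC))
def togo(x,y,z,yawdeg):
    o,r,yaw=st(); d=r.T@(np.array([x,y,z])-o["eef_pos"]); print("shift",d.round(4),"az",round(-np.radians((yawdeg-yaw+180)%360-180),4))
E
python3 - <<'E'
from h import *
st()
save("top","t1.png",370,180,470,280,6); save("scene","s1.png",225,90,345,190,6)
E
```

```text
t 1.20 tcp [ 0.4122 -0.329   0.1516] yaw 2.37 tilt [-0.0002 -0.0003] w 0.0500 F [-0.3 -1.3  0.3] T [-0.03  0.02 -0.02] j [-38.6  19.6  -4.   66.5  -0.  139.1]
```

View pics/t1.png

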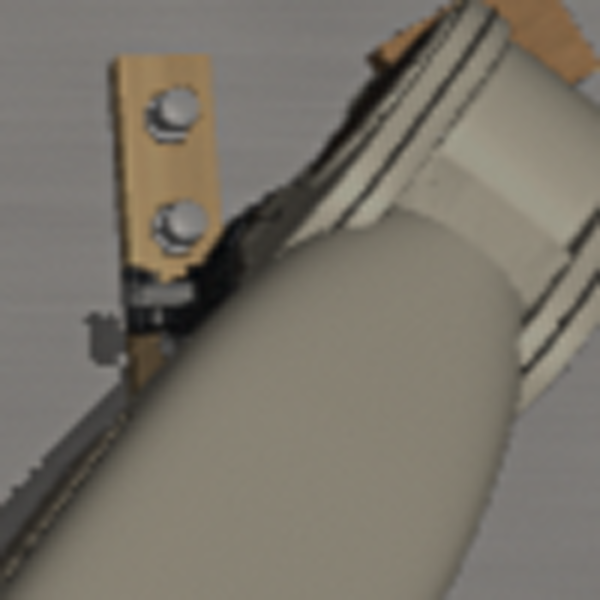

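View pics/s1.png

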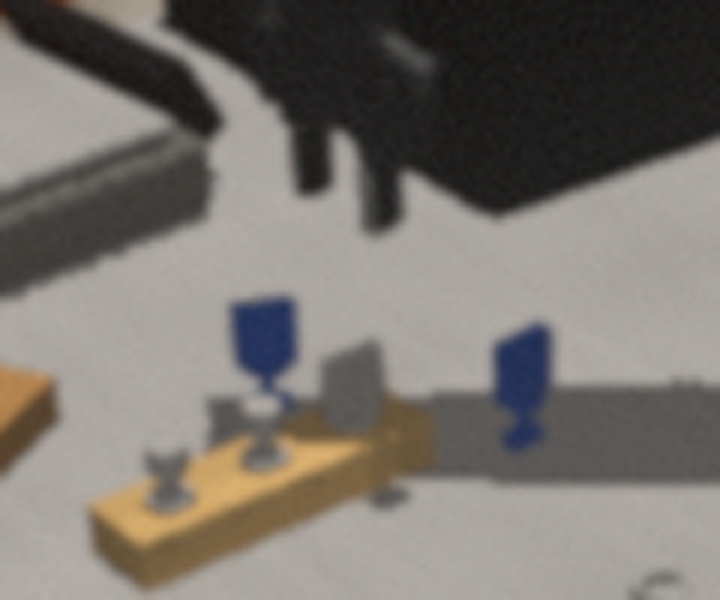

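Call:
apply_moves --plan '[0,0,0,0,0,-0.12,0,0,0,0,0,-0.24,0,0,0,0,0,-0.36,0,0,0,0,0,-0.48,0,0,0,0,0,-0.6,0,0,0,0,0,-0.72,0,0,0,0,0,-0.84,0,0,0,0,0,-0.96,0,0,0,0,0,-1.08,0,0,0,0,0,-1.2,0,0,0,0,0,-1.32,0,0,0,0,0,-1.44]'

```text
clock: 2.3
eef_pos: [0.4121, -0.3294, 0.1519]
tool_rot: [0.736, 0.677, 0.0, 0.0]
ft_force: [0.4, 0.4, -0.1]
grip_width: 0.0499
```

Call:
apply_moves --plan '[0,0,0,0,0,-0.12,0,0,0,0,0,-0.24,0,0,0,0,0,-0.36,0,0,0,0,0,-0.48,0,0,0,0,0,-0.6,0,0,0,0,0,-0.72,0,0,0,0,0,-0.84,0,0,0,0,0,-0.96,0,0,0,0,0,-1.08,0,0,0,0,0,-1.2,0,0,0,0,0,-1.32,0,0,0,0,0,-1.44]'

```text
clock: 3.3
eef_pos: [0.4121, -0.3294, 0.1519]
tool_rot: [0.107, 0.994, -0.0, 0.0]
ft_force: [0.9, 0.5, 0.0]
grip_width: 0.0502
```

```bash
python3 - <<'E'
from h import *
togo(.413,-.3275,.038,182.6)
E
```

```text
t 3.30 tcp [ 0.4121 -0.3294  0.1519] yaw 167.66 tilt [ 0.0006 -0.0006] w 0.0502 F [0.9 0.5 0. ] T [ 0.01 -0.02 -0.06] j [-38.6  19.6  -4.   66.4  -0.  -26.3]
shift [-0.0004  0.0021  0.1139] az -0.2607
```

Call:
apply_moves --plan '[0,0.001,0,0,0,-0.12,0,0.002,0,0,0,-0.2607,0,0.002,0.02,0,0,-0.2607,0,0.002,0.04,0,0,-0.2607,0,0.002,0.06,0,0,-0.2607,0,0.002,0.08,0,0,-0.2607,0,0.002,0.095,0,0,-0.2607,0,0.002,0.105,0,0,-0.2607,0,0.002,0.105,0,0,-0.2607]'

```text
clock: 4.05
eef_pos: [0.4115, -0.3261, 0.0445]
tool_rot: [-0.02, 1.0, 0.001, -0.001]
ft_force: [-0.5, 0.0, 0.9]
grip_width: 0.0504
```

```bash
python3 - <<'E'
from h import *
st()
save("scene","s2.png",230,110,330,185,8); save("top","t2.png",370,180,440,250,8)
E
```

```text
t 4.05 tcp [ 0.4115 -0.3261  0.0445] yaw -177.71 tilt [-0.003   0.0023] w 0.0504 F [-0.5  0.   0.9] T [ 0.01  0.04 -0.01] j [-38.4  25.7 -12.5  52.   -0.  -40.7]
```

View pics/s2.png

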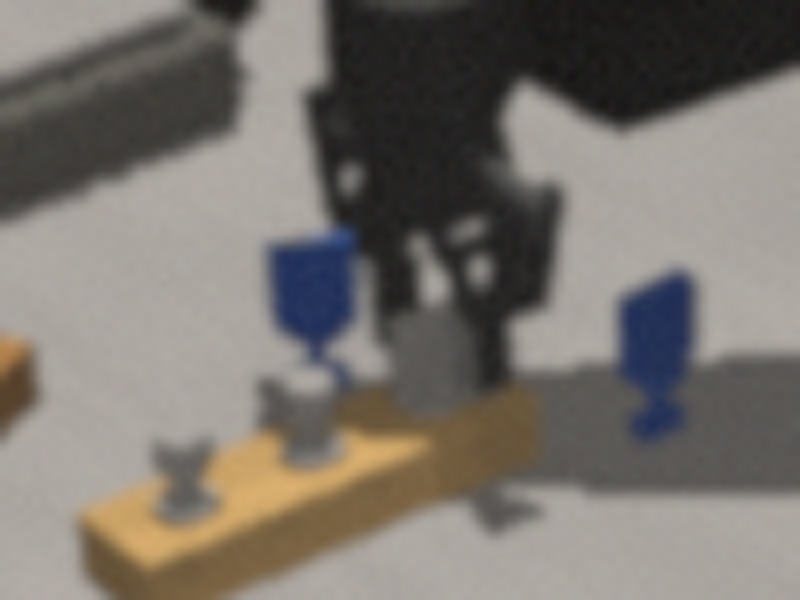

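View pics/t2.png

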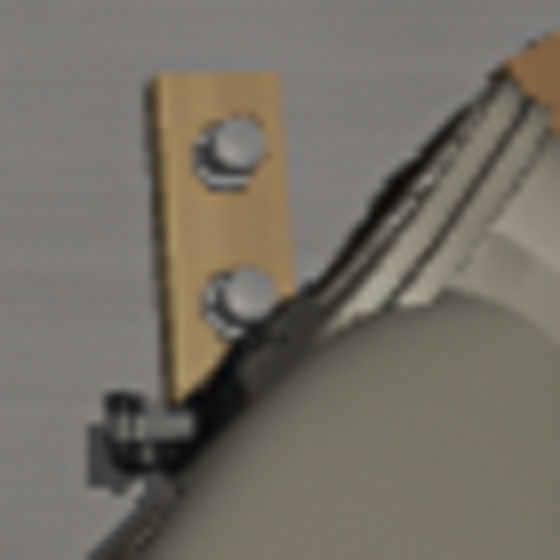

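Call:
apply_moves --plan '[-0.001,-0.001,0.003,0,0,0,-0.0015,-0.001,0.006,0,0,0,-0.0015,-0.001,0.006,0,0,0,-0.0015,-0.001,0.006,0,0,0]' --grip 0.026

```text
clock: 4.48
eef_pos: [0.4153, -0.3274, 0.0407]
tool_rot: [-0.021, 1.0, -0.0, 0.0]
ft_force: [-0.7, -0.3, 0.6]
grip_width: 0.0259
```

```bash
python3 - <<'E'
from h import *
st()
save("scene","s3.png",260,130,310,170,15)
E
```

```text
t 4.48 tcp [ 0.4153 -0.3274  0.0407] yaw -177.60 tilt [ 0.0005 -0.0004] w 0.0259 F [-0.7 -0.3  0.6] T [-0.02  0.02  0.01] j [-38.3  26.2 -12.4  51.4   0.  -40.7]
```

View pics/s3.png

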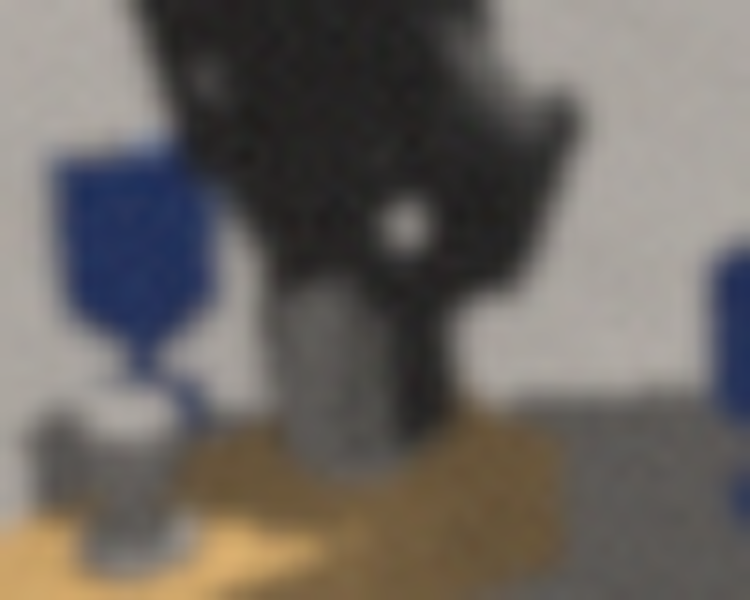

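Call:
apply_moves --plan '[0,0,0.002,0,0,0,0,0,0.002,0,0,0,0,0,0.002,0,0,0,0,0,0.002,0,0,0,0,0,0.002,0,0,0,0,0,0.002,0,0,0]' --grip 0.005

```text
clock: 5.03
eef_pos: [0.4157, -0.3289, 0.0388]
tool_rot: [-0.021, 1.0, -0.002, 0.001]
ft_force: [0.1, -4.9, -0.5]
grip_width: 0.0109
```

```bash
python3 - <<'E'
from h import *
st()
E
```

```text
t 5.03 tcp [ 0.4157 -0.3289  0.0388] yaw -177.63 tilt [ 0.0013 -0.0034] w 0.0109 F [ 0.1 -4.9 -0.5] T [-1.31 -0.05  0.05] j [-38.3  26.3 -12.5  51.   -0.1 -40.7]
```

Call:
apply_moves --plan '[0,-0.001,-0.005,0,0,0,0,-0.001,-0.012,0,0,0,0,-0.001,-0.02,0,0,0,0,-0.001,-0.03,0,0,0,0,-0.001,-0.04,0,0,0,0,-0.001,-0.055,0,0,0,0,-0.001,-0.07,0,0,0,0,-0.001,-0.08,0,0,0,0,-0.001,-0.08,0,0,0]'

```text
clock: 5.78
eef_pos: [0.4163, -0.3285, 0.1206]
tool_rot: [-0.021, 1.0, -0.001, 0.002]
ft_force: [0.6, -1.1, -2.1]
grip_width: 0.0113
```

```bash
python3 - <<'E'
from h import *
togo(.562,-.03,.12,-86.4)
save("scene","s4.png",240,100,310,160,10)
# precise track edges from the first top picture
im=cv2.imread("pics/top0.png").astype(float).mean(2)
slope=None
for sl in (0.044,0.048,0.052):pass
cols=np.arange(294,334)
E
```

```text
t 5.78 tcp [ 0.4163 -0.3285  0.1206] yaw -177.58 tilt [ 0.0032 -0.0013] w 0.0113 F [ 0.6 -1.1 -2.1] T [-0.05 -0.06 -0.02] j [-38.3  21.2  -6.5  62.1   0.1 -40.7]
shift [-0.1582  0.2921  0.0007] az -1.5913
```

View pics/s4.png

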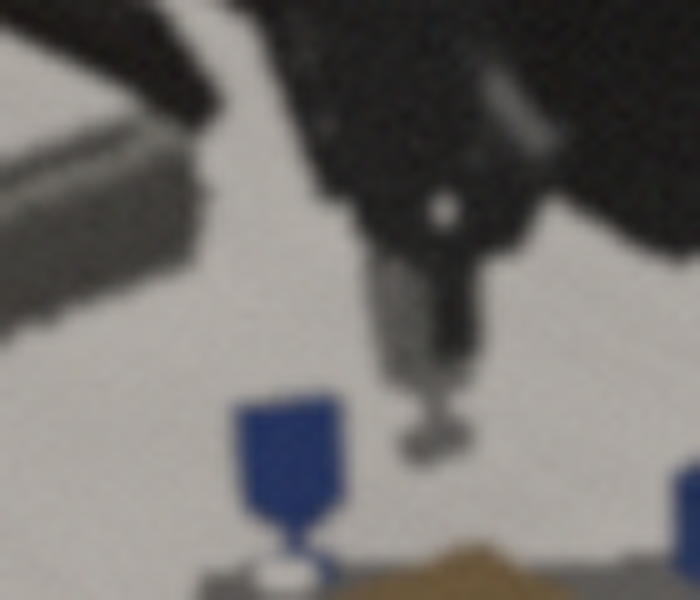

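Call:
apply_moves --plan '[-0.01,0.02,0,0,0,-0.1,-0.02,0.04,0,0,0,-0.2,-0.03,0.06,0,0,0,-0.32,-0.045,0.085,0,0,0,-0.44,-0.06,0.11,0,0,0,-0.56,-0.075,0.135,0,0,0,-0.68,-0.09,0.16,0,0,0,-0.8,-0.105,0.185,0,0,0,-0.92,-0.12,0.21,0,0,0,-1.04,-0.135,0.24,0,0,0,-1.16,-0.145,0.265,0,0,0,-1.28,-0.155,0.28,0,0,0,-1.4]'

```text
clock: 6.83
eef_pos: [0.5575, -0.0388, 0.1168]
tool_rot: [-0.663, 0.748, 0.002, -0.001]
ft_force: [-0.6, -0.2, -2.2]
grip_width: 0.0115
```

```bash
python3 - <<'E'
from h import *
togo(.562,-.03,.085,-86.4)
E
```

```text
t 6.83 tcp [ 0.5575 -0.0388  0.1168] yaw -96.89 tilt [-0.0031  0.0017] w 0.0115 F [-0.6 -0.2 -2.2] T [-0.04  0.    0.04] j [ -4.   24.7  -1.8  63.7   0.1 -87.1]
shift [-0.0092 -0.0036  0.0318] az -0.183
```

Call:
apply_moves --plan '[-0.005,-0.002,0.01,0,0,-0.1,-0.009,-0.0035,0.02,0,0,-0.183,-0.009,-0.0035,0.031,0,0,-0.183,-0.009,-0.0035,0.031,0,0,-0.183,-0.009,-0.0035,0.031,0,0,-0.183,-0.009,-0.0035,0.031,0,0,-0.183]'

```text
clock: 7.33
eef_pos: [0.5625, -0.0336, 0.0871]
tool_rot: [0.726, -0.688, -0.0, 0.0]
ft_force: [0.4, 0.2, -1.1]
grip_width: 0.0111
```

```bash
python3 - <<'E'
from h import *
st()
save("top","t5.png",260,150,360,225,8)
save("scene","s5.png",265,170,355,240,8.5)
E
```

```text
t 7.33 tcp [ 0.5625 -0.0336  0.0871] yaw -86.92 tilt [-0.001   0.0002] w 0.0111 F [ 0.4  0.2 -1.1] T [ 0.   -0.01 -0.03] j [ -3.4  26.7  -3.5  59.9   0.  -96.5]
```

View pics/t5.png

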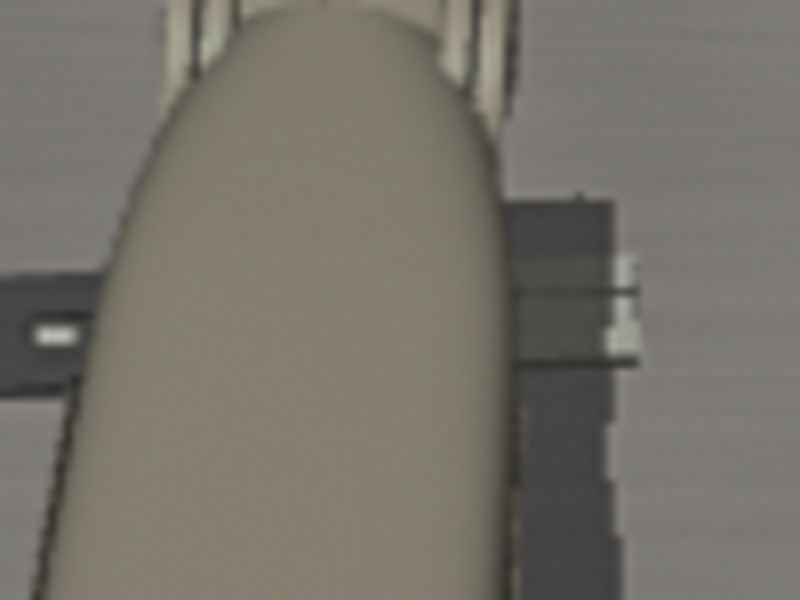

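View pics/s5.png

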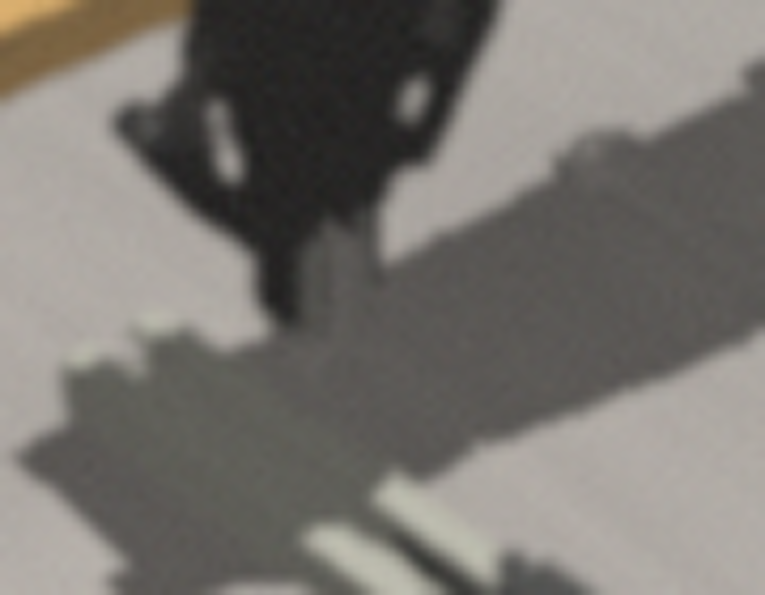

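```bash
python3 - <<'E'
from h import *
p=cam("scene")["pixels"][:,:,::-1]
cv2.imwrite("pics/raw5.png",p)
g=p[195:245,265:345].astype(float)
g=np.clip((g-40)*2.2,0,255).astype(np.uint8)
cv2.imwrite("pics/s5b.png",cv2.resize(g,None,fx=10,fy=10,interpolation=cv2.INTER_CUBIC))
E
```

```text
(no output)
```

View pics/s5b.png

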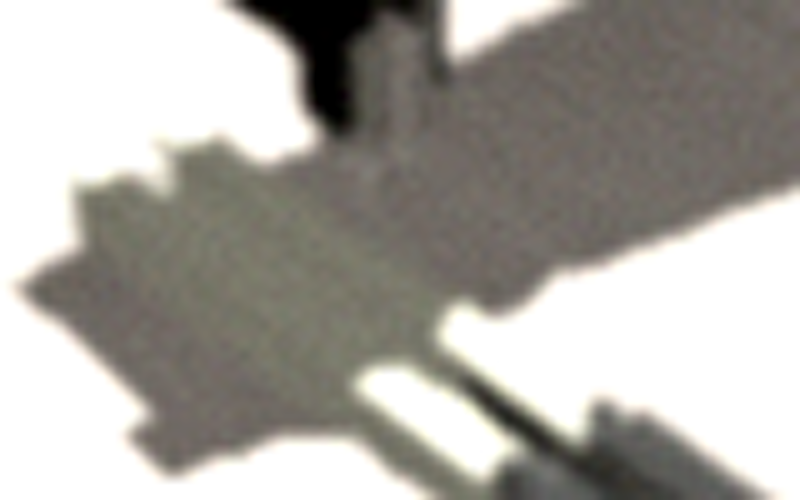

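```bash
python3 - <<'E'
from h import *
T=np.array([.4163,-.3285,.1206])
for u,v,z in [(435,440,.0898),(400,445,.0898),(470,433,.0898)]:
    print("head s4",pt("scene",*crop(u,v,10,(240,100)),z).round(4), "tcp",T)
# neck bottom/ collar bottom centre z=tcp-.0348+.026
print("collar-bottom centre",pt("scene",*crop(432,395,10,(240,100)),.1206-.0348+.024).round(4))
# wing bottom end etc at current pose
T=np.array([.5625,-.0336,.0871])
for dz,name in [(.0332,'wing top z'),(-.0048,'wing bottom'),(-.0348,'head bottom'),(0,'tip')]:
    print(name,np.round(proj("scene",T+[0,0,dz]),2), (np.array(proj("scene",T+[0,0,dz]))-[265,195])*10)
# track outlines in top0 
im=cv2.imread("pics/top0.png").astype(float).mean(2)
def edge(c0,c1,r0,r1,sign):
    out=[]
    for c in range(c0,c1):
        g=np.diff(im[r0:r1,c])*sign; g[g<4]=0
        if g.sum()>0:
            i=np.argmax(g); w=g[max(0,i-1):i+2]; out.append((c,r0+.5+(np.arange(max(0,i-1),max(0,i-1)+len(w))*w).sum()/w.sum()))
    return np.array(out)
for nm,a in [("upper",edge(292,337,178,190,1)),("lower",edge(292,337,190,203,-1))]:
    k=np.polyfit(a[:,0],a[:,1],1); r=a[:,1]-np.polyval(k,a[:,0]); print(nm,k,r.std())
    for c in(295,335): print(pt("top",c,np.polyval(k,c),.021).round(4))
E
```

```text
head s4 [ 0.414  -0.3267  0.0898] tcp [ 0.4163 -0.3285  0.1206]
head s4 [ 0.4245 -0.3309  0.0898] tcp [ 0.4163 -0.3285  0.1206]
head s4 [ 0.4027 -0.3236  0.0898] tcp [ 0.4163 -0.3285  0.1206]
collar-bottom centre [ 0.4184 -0.3207  0.1098]
wing top z [301.53 195.42] [365.33630716   4.20165449]
wing bottom [301.78 207.43] [367.81450259 124.28420291]
head bottom [301.97 216.56] [369.69929832 215.61318784]
tip [301.75 205.94] [367.50717339 109.39236938]
upper [-5.21308646e-02  2.04009169e+02] 0.24638083732142227
[0.5638 0.0054 0.021 ]
[ 0.5726 -0.1247  0.021 ]
lower [-4.91750271e-02  2.10525484e+02] 0.059776033542307636
[0.5393 0.0049 0.021 ]
[ 0.5477 -0.1248  0.021 ]
```

```bash
python3 - <<'E'
from h import *
T=np.array([.5625,-.0336,.0871]); a=np.radians(-86.92); X=np.array([np.cos(a),np.sin(a),0]);Y=np.array([np.sin(a),-np.cos(a),0])
im=cv2.imread("pics/raw5.png")
S=10;x0,y0=280,180
g=np.clip((im[y0:y0+55,x0:x0+75].astype(float)-25)*2.2,0,255).astype(np.uint8)
G=cv2.resize(g,None,fx=S,fy=S,interpolation=cv2.INTER_CUBIC)
cv2.imwrite("pics/s5d.png",G.copy())
def P(l,w,dz): u,v=proj("scene",T+X*(l+.0027)+Y*w+[0,0,dz]); return int((u-x0+.5)*S),int((v-y0+.5)*S)
for w in(-.006,.006):
  q=[P(-.018,w,-.0048),P(.018,w,-.0048),P(.018,w,.0332),P(-.018,w,.0332)]
  cv2.polylines(G,[np.array(q)],True,(0,0,255) if w<0 else (255,0,0),1)
for l,w in [(-.01175,-.006),(-.01175,.006),(.01175,.006),(.01175,-.006)]:
  cv2.line(G,P(l,w,-.0348),P(l,w,-.0268),(0,200,0),1)
for (l,w) in [(-.018,-.006),(-.018,.006)]: cv2.line(G,P(l,w,-.0048),P(l,w,.03),(0,255,255),1)
cv2.imwrite("pics/s5c.png",G); print(Y)
E
```

```text
[-0.99855549 -0.05373025  0.        ]
```

View pics/s5c.png

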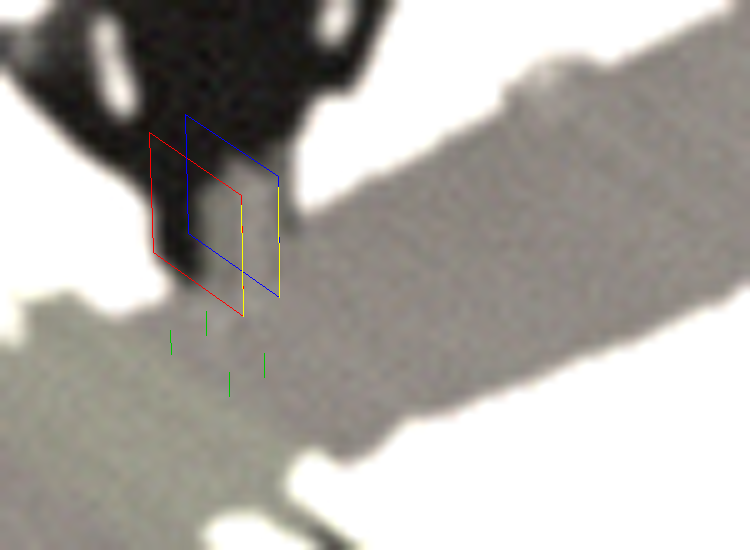

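View pics/s5d.png

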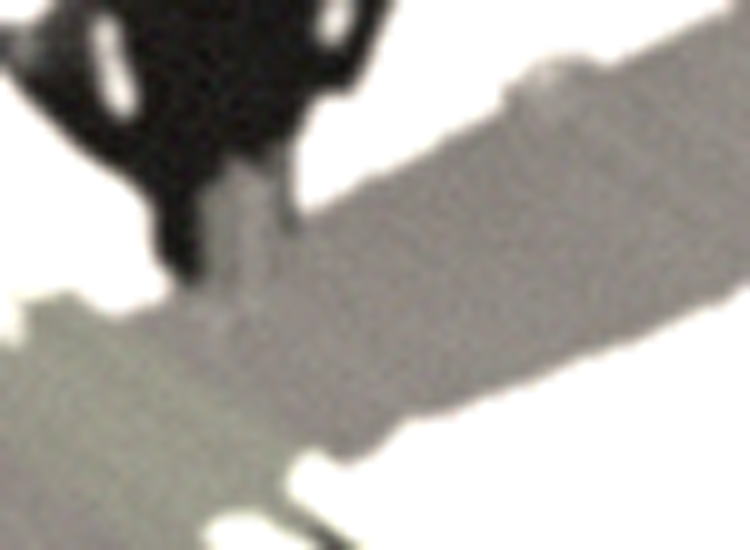

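Call:
apply_moves --plan '[0,0,0.008,0,0,-0.006,0,0,0.016,0,0,-0.006,0,0,0.022,0,0,-0.006,0,0,0.027,0,0,-0.006,0,0,0.027,0,0,-0.006,0,0,0.027,0,0,-0.006]'

```text
clock: 8.13
eef_pos: [0.5623, -0.0335, 0.0595]
tool_rot: [0.728, -0.686, -0.001, 0.001]
ft_force: [0.7, -0.0, -2.0]
grip_width: 0.011
```

```bash
python3 - <<'E'
from h import *
st()
p=cam("scene")["pixels"][:,:,::-1]
g=p[190:245,275:345].astype(float)
g=np.clip((g-40)*2.5,0,255).astype(np.uint8)
cv2.imwrite("pics/s6.png",cv2.resize(g,None,fx=11,fy=11,interpolation=cv2.INTER_CUBIC))
E
```

```text
t 8.13 tcp [ 0.5623 -0.0335  0.0595] yaw -86.56 tilt [-0.0016  0.0001] w 0.0110 F [ 0.7 -0.  -2. ] T [-0.04 -0.06  0.02] j [ -3.4  28.3  -5.4  56.4  -0.  -96.9]
```

View pics/s6.png

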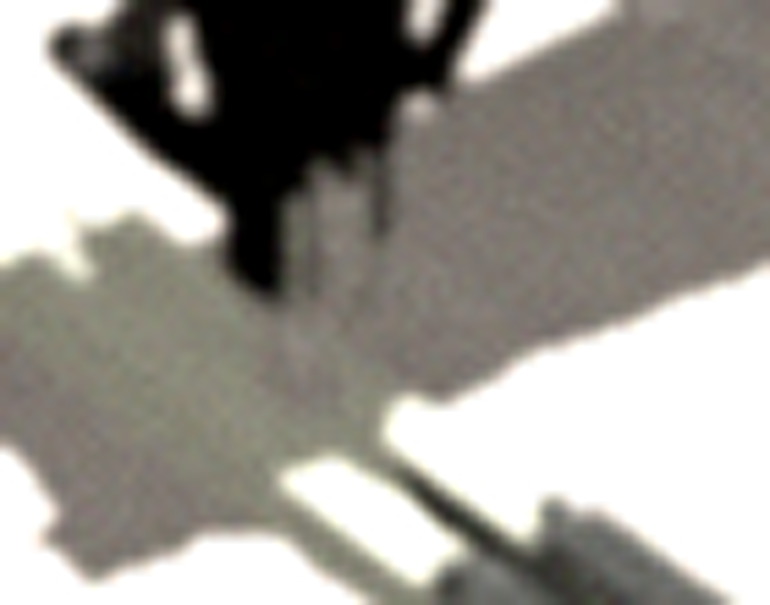

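Call:
apply_moves --plan '[0,0,0.001,0,0,0,0,0,0.002,0,0,0,0,0,0.003,0,0,0,0,0,0.004,0,0,0,0,0,0.005,0,0,0,0,0,0.006,0,0,0,0,0,0.006,0,0,0]'

```text
clock: 8.77
eef_pos: [0.5627, -0.0335, 0.0541]
tool_rot: [0.728, -0.686, -0.0, 0.0]
ft_force: [0.4, -0.1, -2.8]
grip_width: 0.011
```

```bash
python3 - <<'E'
from h import *
st()
E
```

```text
t 8.77 tcp [ 0.5627 -0.0335  0.0541] yaw -86.56 tilt [-0.0003  0.    ] w 0.0110 F [ 0.4 -0.1 -2.8] T [ 0.01 -0.04 -0.01] j [ -3.4  28.6  -5.8  55.6  -0.  -96.9]
```

Call:
apply_moves --plan '[0,0,0.0015,0,0,0,0,0,0.003,0,0,0,0,0,0.0045,0,0,0,0,0,0.006,0,0,0,0,0,0.0075,0,0,0,0,0,0.009,0,0,0,0,0,0.0105,0,0,0,0,0,0.012,0,0,0,0,0,0.0135,0,0,0,0,0,0.0135,0,0,0,0,0,0.0135,0,0,0]'

```text
clock: 9.68
eef_pos: [0.5628, -0.0335, 0.0407]
tool_rot: [0.728, -0.686, -0.0, 0.0]
ft_force: [0.1, 0.3, -1.0]
grip_width: 0.0109
```

```bash
python3 - <<'E'
from h import *
st()
p=cam("scene")["pixels"][:,:,::-1]
g=p[190:245,275:345].astype(float)
g=np.clip((g-40)*2.5,0,255).astype(np.uint8)
cv2.imwrite("pics/s7.png",cv2.resize(g,None,fx=11,fy=11,interpolation=cv2.INTER_CUBIC))
E
```

```text
t 9.68 tcp [ 0.5628 -0.0335  0.0407] yaw -86.56 tilt [-0.0003 -0.    ] w 0.0109 F [ 0.1  0.3 -1. ] T [ 0.   -0.04 -0.01] j [ -3.4  29.5  -6.6  53.9  -0.  -96.9]
```

View pics/s7.png

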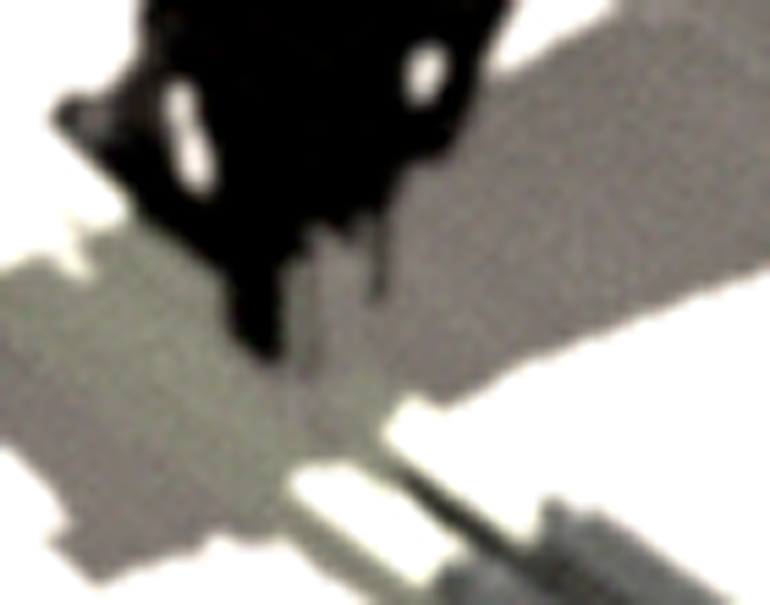

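Call:
apply_moves --plan '[-0.004,0,0,0,0,-0.004,-0.009,0,0.0005,0,0,-0.004,-0.014,0.0001,0.001,0,0,-0.004,-0.019,0.0001,0.001,0,0,-0.004,-0.024,0.0001,0.001,0,0,-0.004,-0.029,0.0001,0.001,0,0,-0.004,-0.034,0.0002,0.001,0,0,-0.004,-0.039,0.0002,0.001,0,0,-0.004,-0.044,0.0002,0.001,0,0,-0.004,-0.049,0.0002,0.001,0,0,-0.004,-0.053,0.0003,0.001,0,0,-0.004,-0.055,0.0003,0.001,0,0,-0.004]'

```text
clock: 10.73
eef_pos: [0.5592, 0.022, 0.0398]
tool_rot: [0.73, -0.684, -0.0, -0.0]
ft_force: [-0.2, -0.6, -2.3]
grip_width: 0.0112
```

```bash
python3 - <<'E'
from h import *
st()
p=cam("scene")["pixels"][:,:,::-1]
g=p[190:255,285:355].astype(float)
g=np.clip((g-25)*2,0,255).astype(np.uint8)
cv2.imwrite("pics/s8.png",cv2.resize(g,None,fx=9,fy=9,interpolation=cv2.INTER_CUBIC))
E
```

```text
t 10.73 tcp [0.5592 0.022  0.0398] yaw -86.30 tilt [-0.0001  0.0001] w 0.0112 F [-0.2 -0.6 -2.3] T [ 0.01 -0.01  0.03] j [  2.3  29.2  -7.4  53.4   0.  -91.5]
```

View pics/s8.png

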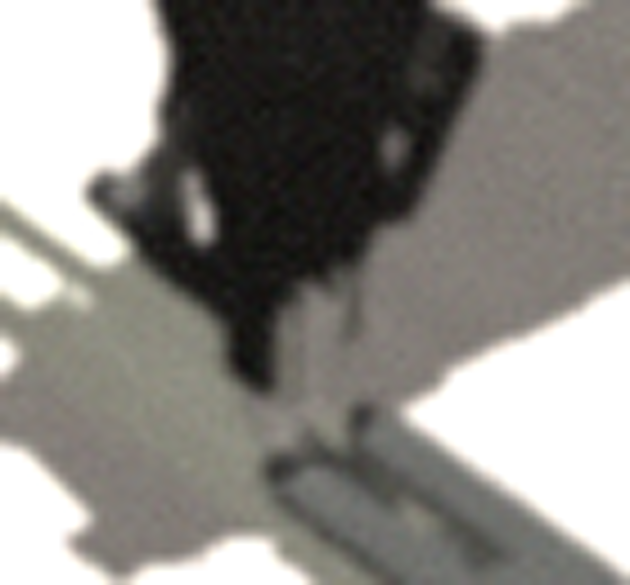

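Call:
apply_moves --plan '[-0.002,0,0,0,0,0,-0.004,0,0,0,0,0,-0.006,0,0,0,0,0,-0.008,0,0,0,0,0,-0.01,0,0,0,0,0,-0.012,0,0,0,0,0,-0.014,0,0,0,0,0,-0.016,0,0,0,0,0]'

```text
clock: 11.45
eef_pos: [0.5582, 0.0375, 0.0398]
tool_rot: [0.729, -0.684, -0.0, -0.0]
ft_force: [0.6, -0.1, -1.9]
grip_width: 0.011
```

```bash
python3 - <<'E'
from h import *
st()
E
```

```text
t 11.45 tcp [0.5582 0.0375 0.0398] yaw -86.33 tilt [-0.  0.] w 0.0110 F [ 0.6 -0.1 -1.9] T [-0.04 -0.02 -0.08] j [  3.8  29.2  -7.4  53.4   0.  -89.8]
```

Call:
apply_moves --plan '[-0.0015,0,0,0,0,0,-0.003,0,0,0,0,0,-0.0045,0,0,0,0,0,-0.006,0,0,0,0,0,-0.0075,0,0,0,0,0,-0.009,0,0,0,0,0,-0.0105,0,0,0,0,0]'

```text
clock: 12.03
eef_pos: [0.5575, 0.0479, 0.0398]
tool_rot: [0.729, -0.684, -0.0, 0.0]
ft_force: [0.0, -0.2, -0.6]
grip_width: 0.0112
```

```bash
python3 - <<'E'
from h import *
st()
E
```

```text
t 12.03 tcp [0.5575 0.0479 0.0398] yaw -86.33 tilt [-0.  0.] w 0.0112 F [ 0.  -0.2 -0.6] T [ 0.02 -0.    0.03] j [  4.9  29.2  -7.4  53.4   0.  -88.8]
```

Call:
apply_moves --plan '[-0.001,0,0,0,0,0,-0.002,0,0,0,0,0,-0.003,0,0,0,0,0,-0.004,0,0,0,0,0,-0.005,0,0,0,0,0,-0.006,0,0,0,0,0]'

```text
clock: 12.53
eef_pos: [0.5572, 0.0538, 0.0398]
tool_rot: [0.729, -0.684, 0.0, -0.0]
ft_force: [-0.8, -0.2, -2.3]
grip_width: 0.0112
```

Call:
apply_moves --plan '[-0.001,0,0,0,0,0,-0.002,0,0,0,0,0,-0.003,0,0,0,0,0,-0.004,0,0,0,0,0]'

```text
clock: 12.87
eef_pos: [0.5569, 0.0579, 0.0398]
tool_rot: [0.729, -0.684, -0.0, 0.0]
ft_force: [0.0, -0.3, -1.9]
grip_width: 0.0112
```

Call:
apply_moves --plan '[-0.001,0,0,0,0,0,-0.002,0,0,0,0,0,-0.003,0,0,0,0,0,-0.004,0,0,0,0,0,-0.005,0,0,0,0,0]'

```text
clock: 13.28
eef_pos: [0.5566, 0.0629, 0.0398]
tool_rot: [0.729, -0.684, -0.0, 0.0]
ft_force: [-0.2, -0.2, -1.7]
grip_width: 0.0114
```

Call:
apply_moves --plan '[-0.001,0,0,0,0,0,-0.002,0,0,0,0,0,-0.003,0,0,0,0,0,-0.004,0,0,0,0,0,-0.005,0,0,0,0,0]'

```text
clock: 13.7
eef_pos: [0.5563, 0.0679, 0.0398]
tool_rot: [0.729, -0.684, -0.0, 0.0]
ft_force: [-0.5, 0.2, -1.5]
grip_width: 0.0111
```

Call:
apply_moves --plan '[-0.001,0,0,0,0,0,-0.002,0,0,0,0,0,-0.003,0,0,0,0,0,-0.004,0,0,0,0,0,-0.005,0,0,0,0,0]'

```text
clock: 14.12
eef_pos: [0.556, 0.072, 0.0398]
tool_rot: [0.729, -0.684, 0.001, 0.001]
ft_force: [-0.0, -4.1, -1.1]
grip_width: 0.0111
```

```bash
python3 - <<'E'
from h import *
st()
E
```

```text
t 14.12 tcp [0.556  0.072  0.0398] yaw -86.35 tilt [ 0.0001 -0.002 ] w 0.0111 F [-0.  -4.1 -1.1] T [-0.91 -0.07 -0.01] j [  7.4  29.3  -7.2  53.5  -0.1 -86.2]
```

Call:
apply_moves --plan '[-0.0005,0,0,0,0,0,-0.001,0,0,0,0,0,-0.001,0,0,0,0,0]'

```text
clock: 14.37
eef_pos: [0.556, 0.0722, 0.0398]
tool_rot: [0.729, -0.684, 0.001, 0.001]
ft_force: [0.3, -5.5, -1.6]
grip_width: 0.0109
```

```bash
python3 - <<'E'
from h import *
st()
E
```

```text
t 14.37 tcp [0.556  0.0722 0.0398] yaw -86.39 tilt [ 0.0002 -0.0033] w 0.0109 F [ 0.3 -5.5 -1.6] T [-1.3  -0.04  0.01] j [  7.5  29.3  -7.2  53.5  -0.2 -86.1]
```

Call:
apply_moves --plan '[0.0006,0,0,0,0,0,0.0012,0,0,0,0,0,0.0012,0,0,0,0,0]'

```text
clock: 14.62
eef_pos: [0.556, 0.072, 0.0398]
tool_rot: [0.729, -0.684, 0.0, 0.0]
ft_force: [0.0, -3.8, -0.9]
grip_width: 0.0112
```

Call:
apply_moves --plan '[0,-0.0002,0,0,0,0.06,0,-0.0004,0,0,0,0.12,0,-0.0005,0,0,0,0.18,0.0001,-0.0007,0,0,0,0.24,0.0001,-0.0007,0,0,0,0.24]'

```text
clock: 15.03
eef_pos: [0.5557, 0.0721, 0.0394]
tool_rot: [-0.642, 0.767, 0.0, -0.001]
ft_force: [-1.8, -4.8, -2.0]
grip_width: 0.0113
```

```bash
python3 - <<'E'
from h import *
st()
E
```

```text
t 15.03 tcp [0.5557 0.0721 0.0394] yaw -100.14 tilt [-0.0019 -0.0008] w 0.0113 F [-1.8 -4.8 -2. ] T [-1.04  0.31 -0.  ] j [  7.4  29.4  -7.1  53.6  -0.  -72.5]
```

Call:
apply_moves --plan '[0.0004,0,0,0,0,0.08,0.0005,-0.0003,0,0,0,0.16,0.0006,-0.0005,0,0,0,0.24,0.0006,-0.0008,0,0,0,0.32,0.0007,-0.001,0,0,0,0.4,0.0007,-0.001,0,0,0,0.4]'

```text
clock: 15.53
eef_pos: [0.5571, 0.0719, 0.0395]
tool_rot: [-0.477, 0.879, 0.0, -0.0]
ft_force: [-1.1, -3.3, -1.5]
grip_width: 0.0113
```

```bash
python3 - <<'E'
from h import *
st()
E
```

```text
t 15.53 tcp [0.5571 0.0719 0.0395] yaw -122.98 tilt [-0.001   0.0005] w 0.0113 F [-1.1 -3.3 -1.5] T [-0.59  0.23  0.  ] j [  7.3  29.4  -7.   53.6   0.  -49.7]
```

Call:
apply_moves --plan '[0.0002,-0.0004,0,0,0,0.08,0.0003,-0.0006,0,0,0,0.16,0.0004,-0.0008,0,0,0,0.24,0.0004,-0.001,0,0,0,0.32,0.0005,-0.0011,0,0,0,0.4,0.0005,-0.0012,0,0,0,0.45,0.0005,-0.0012,0,0,0,0.45]'

```text
clock: 16.12
eef_pos: [0.5587, 0.0718, 0.04]
tool_rot: [-0.271, 0.963, 0.001, 0.001]
ft_force: [-0.2, -0.2, -2.1]
grip_width: 0.0115
```

```bash
python3 - <<'E'
from h import *
st()
E
```

```text
t 16.12 tcp [0.5587 0.0718 0.04  ] yaw -148.61 tilt [0.0008 0.0024] w 0.0115 F [-0.2 -0.2 -2.1] T [0.01 0.08 0.01] j [  7.3  29.5  -6.8  53.6   0.1 -24.1]
```

Call:
apply_moves --plan '[0,-0.0002,0,0,0,0.08,0.0001,-0.0004,0,0,0,0.16,0.0001,-0.0006,0,0,0,0.24,0.0002,-0.0008,0,0,0,0.32,0.0002,-0.001,0,0,0,0.4,0.0003,-0.0012,0,0,0,0.483,0.0003,-0.0012,0,0,0,0.483,0.0003,-0.0012,0,0,0,0.483]'

```text
clock: 16.78
eef_pos: [0.5589, 0.07, 0.0399]
tool_rot: [-0.033, 0.999, 0.001, 0.0]
ft_force: [0.6, -0.2, -0.7]
grip_width: 0.0113
```

```bash
python3 - <<'E'
from h import *
st()
p=cam("scene")["pixels"][:,:,::-1]
g=p[180:255,285:375].astype(float)
g=np.clip((g-20)*2,0,255).astype(np.uint8)
cv2.imwrite("pics/s9.png",cv2.resize(g,None,fx=8,fy=8,interpolation=cv2.INTER_CUBIC))
E
```

```text
t 16.78 tcp [0.5589 0.07   0.0399] yaw -176.18 tilt [0.0005 0.0012] w 0.0113 F [ 0.6 -0.2 -0.7] T [-0.01 -0.03 -0.03] j [ 7.1 29.5 -6.8 53.7  0.1  3.3]
```

View pics/s9.png

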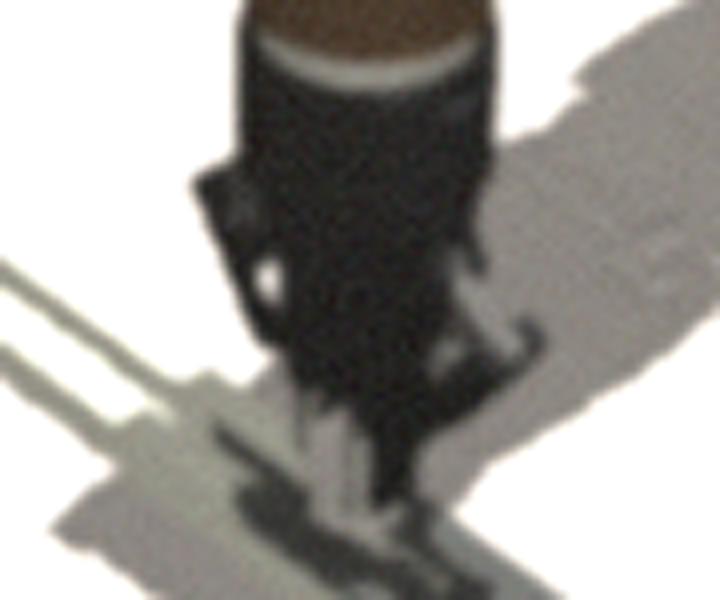

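Call:
apply_moves --plan '[0,0,0.0005,0,0,0,0,0,0.001,0,0,0,0,0,0.001,0,0,0]'

```text
clock: 17.08
eef_pos: [0.5586, 0.0695, 0.0387]
tool_rot: [-0.032, 1.0, 0.0, -0.0]
ft_force: [-0.3, 0.9, -1.5]
grip_width: 0.0113
```

Call:
apply_moves --plan '[0,0,0,0,0,0,0,0,0,0,0,0,0,0,0,0,0,0,0,0,0,0,0,0,0,0,0,0,0,0]' --grip 0.035

```text
clock: 17.5
eef_pos: [0.5588, 0.0694, 0.039]
tool_rot: [-0.031, 1.0, 0.0, 0.0]
ft_force: [-0.1, -0.4, -0.6]
grip_width: 0.0348
```

```bash
python3 - <<'E'
from h import *
st()
E
```

```text
t 17.50 tcp [0.5588 0.0694 0.039 ] yaw -176.45 tilt [0.0004 0.0001] w 0.0348 F [-0.1 -0.4 -0.6] T [0.02 0.01 0.02] j [ 7.1 29.5 -6.9 53.6  0.   3.5]
```

Released cleanly; rise, then back away to look.

Call:
apply_moves --plan '[0,0,-0.01,0,0,0,0,0,-0.02,0,0,0,0,0,-0.035,0,0,0,0,0,-0.05,0,0,0,0,0,-0.07,0,0,0,0,0,-0.09,0,0,0,0,0,-0.12,0,0,0,0,0,-0.15,0,0,0,0,0,-0.15,0,0,0]'

```text
clock: 18.25
eef_pos: [0.5626, 0.0699, 0.1971]
tool_rot: [-0.031, 0.999, 0.001, 0.007]
ft_force: [0.8, 1.0, 0.8]
grip_width: 0.035
```

Call:
apply_moves --plan '[0.02,-0.03,0,0,0,0,0.04,-0.07,0,0,0,0,0.06,-0.11,0,0,0,0,0.09,-0.15,0,0,0,0,0.12,-0.19,0,0,0,0,0.14,-0.23,0,0,0,0,0.16,-0.26,0,0,0,0,0.16,-0.29,0,0,0,0,0.16,-0.32,0,0,0,0,0.16,-0.32,0,0,0,0]'

```text
clock: 19.08
eef_pos: [0.4187, -0.2661, 0.1904]
tool_rot: [-0.027, 1.0, -0.002, 0.002]
ft_force: [1.4, 0.1, -1.0]
grip_width: 0.0346
```

```bash
python3 - <<'E'
from h import *
st()
save("top","t10.png",240,160,345,220,7.5); save("scene","s10.png",300,180,380,250,9)
E
```

```text
t 19.08 tcp [ 0.4187 -0.2661  0.1904] yaw -176.87 tilt [ 0.0035 -0.0049] w 0.0346 F [ 1.4  0.1 -1. ] T [-0.05 -0.06  0.02] j [-32.4  14.4  -5.2  70.2  -0.1 -35.5]
```

View pics/t10.png

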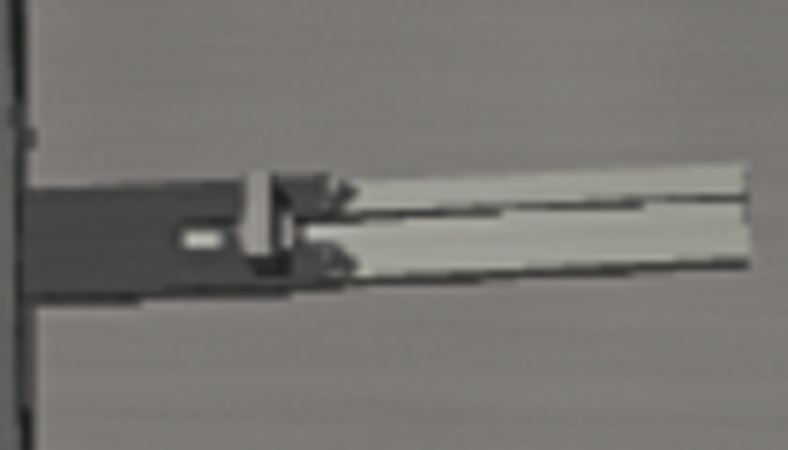

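View pics/s10.png

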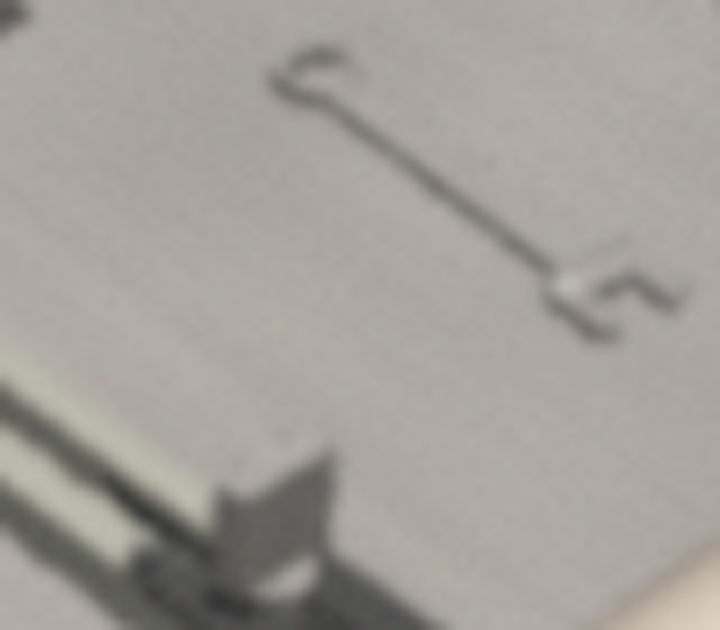

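```bash
python3 - <<'E'
from h import *
f=lambda u,v,z:pt("top",*crop(u,v,7.5,(240,160)),z).round(4)
print([f(258,173,.072),f(257,255,.072)])
print("wing L/R edges",f(246,214,.072),f(270,214,.072))
g=lambda u,v,z:pt("top",*crop(u,v,4.7,(180,160)),z).round(4)
print("bar",g(422,148,.021),g(436,148,.021),"end",g(395,148,.026))
E
```

```text
[array([0.5713, 0.0696, 0.072 ]), array([0.5363, 0.0689, 0.072 ])]
wing L/R edges [0.5537 0.0741 0.072 ] [0.5538 0.064  0.072 ]
bar [0.5544 0.0885 0.021 ] [0.5545 0.0788 0.021 ] end [0.5531 0.1066 0.026 ]
```

```bash
python3 - <<'E'
from h import *
print(bot.job_done()); st()
E
```

```text
the job is handed in; nothing more can be done
None
the job is handed in; nothing more can be done
```

The stud is in the foot of the holder, turned a quarter turn clockwise, released and handed in at about 19 s. The pins, the blue look-alikes and the other objects were never touched.

- **Drop and slide:** I took the grey stud from the block and lowered it lengthwise into the open slot without touching the lips. It slid into the foot with no measurable sideways force.
- **Stop:** I felt the stop at TCP y ≈ 0.072, with 4–5.5 N straight back and no sideways part. I then eased off before turning.
- **Turn:** It turned about 90° with almost no turning moment. I set it down and opened the fingers with no contact force left.

**Last pictures:** the stud stands upright across the track, its axis at y ≈ 0.069. A dark bar seen in the foot slot before the stud went in, which I take to be the stop, puts the axis at y ≈ 0.067–0.069, so the two agree.

**Checks that disagreed or were left out:**
- The top picture shows the wing about 2–3° off square, while the tool reading says 90°. That is within what I can read off the picture.
- The scene and top cameras differed by 3–5 mm.
- I estimated how far off-centre I held the stud as about 3 mm from the pictures; forces stayed under 6 N while I corrected for it.
- I did not tug on the stud to test the lock.

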